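# Check both hand brakes of a walker at the hall's help table

### The job

Check that the walker's two brake levers stop short of the bar: with the outside of your fingers, press the left lever in towards its grip until it comes up against its stop, keep it there for about two seconds without forcing it, and let it come all the way back out; then do the same with the right lever. Only press the levers - do not take hold of them or touch the rubber grips - and leave the lunch things and tools where they are.

Things in the scene. Friction and masses are not known exactly. Their poses are not given: they have to be found in the camera images.
- left_stand: Fixed clamp stand holding the walker's left handle: steel base plate 130 x 110 x 12 mm high, grey column and clamp jaw (top 162 mm up). Origin on the table, under the bar's axis; x = the direction in which the left lever is pressed in (away from the robot, level), z up. The bar is level and runs along the stand's y at x = 0, z = 140 mm; column and jaw at y from -57 to -95 mm.
- left_grip: Black ribbed rubber grip on the left bar, 34 mm thick; origin on its axis 140 mm above the table, axes as the stand's; it runs along y from -30 to +95 mm. It does not move.
- left_lever (a joint): Angle of the left brake lever, rad: 0 = out at rest (leaning away from the bar, towards the robot), 0.42 = pressed in against its internal stop, where it lies along the bar with a 12 mm gap to the rubber. A spring returns it to 0. At the pad it takes about 2 N to start and 7 N to reach the stop, which is rigid.
- left_pivot (a point): The pin's axis at half the blade's height (140 mm up): 32 mm from the bar's axis on the lever side, at stand x = -32, y = -41 mm. The lever is a flat aluminium blade 8 mm thick and 18 mm high (131 to 149 mm above the table), from here towards stand +y, with a 20 mm ball at its free end 115 mm from the pin; it turns level.
- left_pad (a point): Where fingers press: on the outer face of the left lever (the face away from the bar), at half its height, 85 mm from the pivot along the blade. Moves with the lever: about 36 mm, to stand x = -36, y = +44 mm when fully in.
- right_stand: Fixed clamp stand holding the walker's right handle: steel base plate 130 x 110 x 12 mm high, grey column and clamp jaw (top 162 mm up). Origin on the table, under the bar's axis; x = the direction in which the right lever is pressed in (away from the robot, level), z up. The bar is level and runs along the stand's y at x = 0, z = 140 mm; column and jaw at y from +57 to +95 mm.
- right_grip: Black ribbed rubber grip on the right bar, 34 mm thick; origin on its axis 140 mm above the table, axes as the stand's; it runs along y from +30 to -95 mm. It does not move.
- right_lever (a joint): Angle of the right brake lever, rad: 0 = out at rest (leaning away from the bar, towards the robot), 0.42 = pressed in against its internal stop, where it lies along the bar with a 12 mm gap to the rubber. A spring returns it to 0. At the pad it takes about 2 N to start and 7 N to reach the stop, which is rigid.
- right_pivot (a point): The pin's axis at half the blade's height (140 mm up): 32 mm from the bar's axis on the lever side, at stand x = -32, y = +41 mm. The lever is a flat aluminium blade 8 mm thick and 18 mm high (131 to 149 mm above the table), from here towards stand -y, with a 20 mm ball at its free end 115 mm from the pin; it turns level.
- right_pad (a point): Where fingers press: on the outer face of the right lever (the face away from the bar), at half its height, 85 mm from the pivot along the blade. Moves with the lever: about 36 mm, to stand x = -36, y = -44 mm when fully in.
- bottle_a: Bystander, loose: clear water bottle with a green cap, 62 wide, 190 high, upright, on the left (mm). Origin: centre of its underside. Not to be moved.
- bottle_b: Bystander, loose: the same kind of bottle, upright, in the middle beyond the cup (mm). Origin: centre of its underside. Not to be moved.
- cup: Bystander, loose: paper cup, 72 wide, 85 high, upright, between the two stands (mm). Origin: centre of its underside. Not to be moved.
- tin: Bystander, loose: small closed steel tin, 56 wide, 45 high, between the stands, nearer the robot than the cup (mm). Origin: centre of its underside. Not to be moved.
- spare_grip: Bystander, loose: spare rubber grip, a tube 34 wide and 110 high standing on end, on the right (mm). Origin: centre of its underside. Not to be moved.
- screwdriver: Bystander, loose: a screwdriver 180 mm long lying on the table in front of the stands, about across them. Not to be moved.
There are look-alikes about, which are no part of the job. What is shaped like the left_stand but purple or red is not meant.

How it is judged:
By the outcome, as a careful person would: the job done as asked, in the order asked, and still so for the second after the job is handed in, with the robot touching nothing.
It also fails if it takes over 54 s, if anything falls off the work surface, if the arm or the gripper's body presses on something with over 40 N, if the wrist force passes 120 N, or if a joint passes its speed limit or range.

### The arm

A 6-joint arm with a two-finger parallel gripper is mounted at the origin on the work surface. World frame = base frame: x ahead of the robot, y to its left, z up, the work surface at z = 0. Lengths are in mm, angles in rad, forces in N, time in s.
With the tool pointing down it reaches from about 350 to 975 mm from the base axis. Payload 7.1 kg.
Tool frame: the origin (TCP) lies at the very end of the fingers, on their centre line; the grasp point (between the pads) lies 19 mm behind it; x points along the fingers, y is the direction in which the jaws open and shut, and the axes are right-handed (so a half turn about x gives the same grasp; the last joint's range is limited). The gripper opens to 88 mm and grips with 3 to 60 N. Pads are 20 mm wide; open, the fingers measure 115 mm over their backs; the gripper's body (75 mm by 178 mm) begins 61 mm behind the grasp point.
Start: joints at [-1.277, 0.423, 1.63, -0, 1.089, -0.019], TCP at [192.345, -594.65, 222.675] pointing down, gripper open.
Joint ranges: [-3, 3], [-0.9, 2.11], [0.09, 2.58], [-1.31, 4.45], [0.11, 2.69], [-2.54, 2.54]. Speed limits (rad/s): [2.39, 2.39, 3.01, 3.14, 3.14, 3.14].

### API

Orientations are given as a rotation vector (axis times angle).
In Python, from workcell import ctrl gives the robot as it stands. The module is installed in compiled form; this text tells all that it offers.
- The arm moves only by the tool carry_out, never from a script. Its argument "commands" is a list of rows, each a list of 6 numbers: the shift along the tool's x, y, z in m, then the turn, a rotation vector about the tool's x, y, z in degrees. In form: [[tx, ty, tz, rx, ry, rz], ...]. A call has 1 to 8 rows; each row shifts and turns the pose as measured when the row begins, along the tool's axes as they then stand; what a row does not reach is not made up. A row lasts 1/8 s, in which the tool goes at most 62.5 mm and 10.7 degrees, less where a joint would pass 70% of its speed; a pose out of reach is approached as far as the arm can. A call with a gripper value outside its range is refused whole. "grip" is the closure, from 0 (fully open) to 1 (shut), set as the call begins (left out, the last holds). The fingers move at their own pace and stop on an object; the grip force is fixed at half the most. Time passes only in rows, so rows that do not move let the fingers close. It gives the time, the measured TCP pose, the force and the opening at its end, in the units of the state.
- ctrl.get_obs(): the state, without advancing time (a new reading comes with each control period).
- ctrl.get_image(name): name is "side" or "top"; returns a dict with "pixels" (420x560x3 uint8, blue, green, red), "intrinsics" (3x3 intrinsics, pixels), "rvec" (rotation vector, rad) and "tvec" (3), from world to camera coordinates, as OpenCV has them. Camera axes: x right, y down, z forward; pixel columns grow to the right and rows downward; lengths in mm; the calibration is good to about 2 mm. A picture is of the moment at which its call begins. There is no depth.
- ctrl.close_job(): hands the job in, once; it reports no verdict.
The state is a dict: "t": time; "qpos": joint angles; "qvel": joint speeds; "joint_torque": joint torques, N m; "ee_pos": TCP position; "orientation": TCP orientation; "ft_force": force on the tool from outside, world axes, zero at the start; "moment": the same for the moment, N m; "width": finger opening in mm.
Only numpy, scipy, OpenCV 4.12 (cv2) and the standard library are available. Lean on these libraries where they do the work, as an engineer would, in place of code of your own. Each camera call takes 0.05 s, during which the arm holds its last target. There are 200 camera calls.

## Working session

There is one attempt and no reset: what is moved stays moved. The work goes in short steps, Python scripts to look and compute and a tool call to move; the robot and the scene stay as the last step left them, time stands still between calls to the robot, and variables do not carry over. Pictures are saved under pics/ and viewed, about 8 in all and at most 12, crops included, and the job is handed in when it is done.

Besides the shell and the picture viewer there is one more tool, called after ">>>" by a JSON object that holds its "name" and its "arguments", one argument or row to a line. carry_out: Moves the arm, as the interface text tells. Its arguments: {"type":"object","properties":{"commands":{"type":"array"},"grip":{"type":"number"}},"required":["commands"]}

```bash
mkdir -p pics; cat > h.py <<'E'
import numpy as np, cv2
from workcell import ctrl
def img(n,fn=None):
    d=ctrl.get_image(n)
    if fn: cv2.imwrite('pics/'+fn,d['pixels'])
    return d
def ray(d,uv):
    R,_=cv2.Rodrigues(np.array(d['rvec'],float)); t=np.array(d['tvec'],float).ravel()
    v=R.T@np.linalg.inv(np.array(d['intrinsics']))@np.array([uv[0],uv[1],1.]); return -R.T@t, v
def onz(d,uv,z):
    c,v=ray(d,uv); return c+v*(z-c[2])/v[2]
def proj(d,p):
    return cv2.projectPoints(np.array(p,float).reshape(-1,3),np.array(d['rvec'],float),np.array(d['tvec'],float),np.array(d['intrinsics'],float),None)[0].reshape(-1,2)
E
python3 - <<'E'
from h import *
import pickle
for n in('top','side'):
    d=img(n,n+'1.png'); pickle.dump(d,open(n+'.pkl','wb')); print(n,ray(d,(280,210)))
o=ctrl.get_obs(); print(o)
E
```

```text
top (array([ 447.9464659 ,   -7.3758321 , 1229.44711184]), array([ 0.02763291,  0.03914096, -0.99898822]))
side (array([ 32.88274014, 969.20779794, 901.91172884]), array([ 0.35167014, -0.72376876, -0.59374391]))
{'t': 0.1, 'qpos': array([-1.27698138e+00,  4.23782243e-01,  1.63059474e+00,  3.71813864e-05,
        1.08862108e+00, -1.89888904e-02]), 'qvel': array([-0.00092642, -0.00234941, -0.00384718, -0.00103758, -0.00123038,
       -0.0005533 ]), 'joint_torque': array([ 4.91336618e-05, -5.45610201e+01, -2.74325716e+01,  6.45692926e-02,
        1.87697547e-02,  2.26588689e-06]), 'ee_pos': array([ 192.22481195, -594.17670616,  221.97571333]), 'orientation': array([ 2.05306766,  0.32520744, -2.05340002]), 'ft_force': array([-0.16985138,  0.39443158,  0.68526313]), 'moment': array([ 0.00370802, -0.08594976, -0.01303398]), 'width': 87.95904701873607}
```

View pics/top1.png

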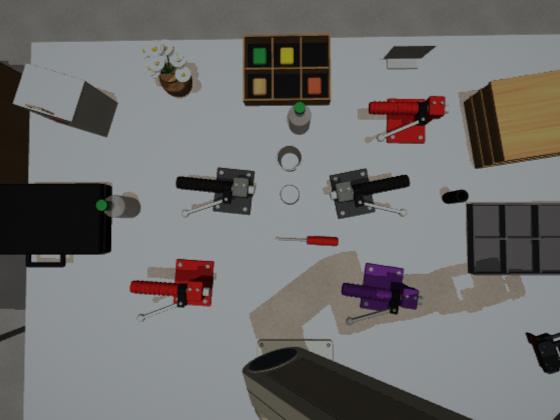

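View pics/side1.png

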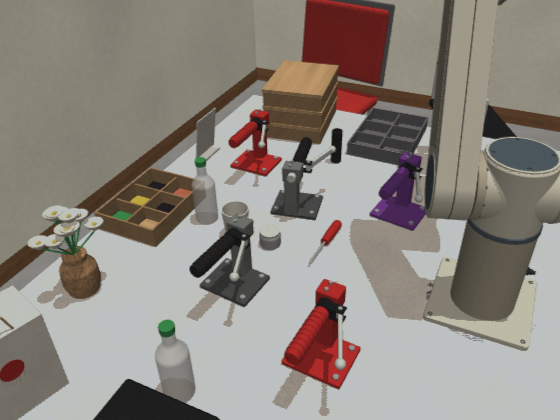

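```bash
python3 - <<'E'
from h import *
import pickle
d=pickle.load(open('top.pkl','rb')); p=d['pixels']
c=p[150:240,170:420]; c=cv2.convertScaleAbs(cv2.resize(c,(800,288),interpolation=cv2.INTER_CUBIC),alpha=1.3,beta=20)
c2=p[250:335,120:440]; c2=cv2.resize(c2,(800,212),interpolation=cv2.INTER_CUBIC)
cv2.imwrite('pics/crop1.png',np.vstack([c,c2]))
E
```

```text
(no output)
```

View pics/crop1.png

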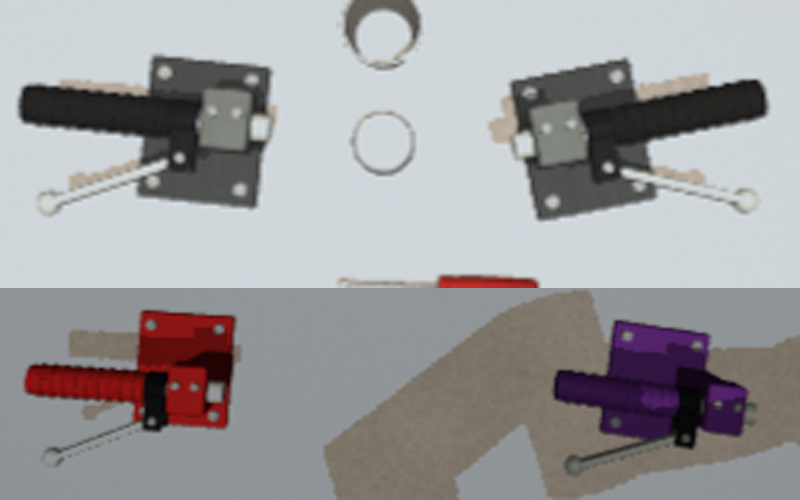

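```bash
python3 - <<'E'
from h import *
import pickle
d=pickle.load(open('top.pkl','rb')); s=pickle.load(open('side.pkl','rb'))
T=lambda u,v:((u+.5)/3.2+170-.5,(v+.5)/3.2+150-.5)
for nm,sg,ball,pin,g1,g2,bolts in (('L',1,(48,202),(178,157),(26,104),(190,118),[(164,73),(251,79),(152,181),(239,188)]),
      ('R',-1,(746,200),(608,166),(760,97),(600,123),[(529,93),(617,76),(552,202),(639,186)])):
    B=onz(d,T(*ball),140);P=onz(d,T(*pin),153);b=np.array([onz(d,T(*q),12) for q in bolts])
    G1=onz(d,T(*g1),157);G2=onz(d,T(*g2),157)
    yx=(b[0]-b[2]+b[1]-b[3])/2; yy=(b[0]-b[1]+b[2]-b[3])/2
    print(nm,'ball',B,'pin',P,'len',np.linalg.norm((B-P)[:2]),'center',b.mean(0),'bolt spans',np.linalg.norm(yx),np.linalg.norm(yy))
    print(' yaw x',np.degrees(np.arctan2(yx[1],yx[0])),'yaw y',np.degrees(np.arctan2(-yy[0],yy[1])),'grip yaw',np.degrees(np.arctan2(-(G1-G2)[0]*sg,(G1-G2)[1]*sg)))
    l=(B-P)[:2]*sg; ly=np.degrees(np.arctan2(-l[0],l[1])); print(' lever yaw',ly,'stand yaw from lever',ly-sg*np.degrees(.42), 'grip pts',G1,G2)
    print(' side px ball,pin',proj(s,[B,[P[0],P[1],150]]).tolist(), 'top screws',)
for n,uv,z in(('bottleA',(101,205),190),('bottleB',(299,108),190),('cup',(289.5,162),85),('tin',(289.5,194.5),45),('tip',(278,239),6),('hand',(337,241),15),('spare',(455,197),110),
   ('redball',(120+53/2.5,250+(457-288)/2.5),140),('redclamp',(120+187/2.5,250+(391-288)/2.5),162),('redgripend',(120+26/2.5,250+(382-288)/2.5),140),('purpball',(120+573/2.5,250+(465-288)/2.5),140),('purpclamp',(120+728/2.5,250+(405-288)/2.5),162)):
    print(n,onz(d,uv,z).round(0))
E
```

```text
L ball [471.76546942 285.65613534 140.        ] pin [507.49403058 176.48044116 153.        ] len 114.873244407678 center [539.78666619 179.05226222  12.        ] bolt spans 100.05580536594282 80.19591803823575
 yaw x -6.228518864868312 yaw y -4.5612747433873935 grip yaw -5.181585125678021
 lever yaw 18.121070495153344 stand yaw from lever -5.943156900341233 grip pts [550.82812749 299.5158727  157.        ] [538.73413164 166.15035062 157.        ]
 side px ball,pin [[234.54705765546774, 276.5286559478642], [244.1536670915837, 237.30375137235245]] top screws
R ball [ 471.2533361  -282.51220632  140.        ] pin [ 498.65320314 -169.77055257  153.        ] len 116.02341661434248 center [ 529.78992447 -169.77726152   12.        ] bolt spans 101.57569083706407 80.60276429249524
 yaw x 11.016746816372669 yaw y 10.444242056657641 grip yaw 8.976895142843835
 lever yaw -13.659897317867864 stand yaw from lever 10.404330077626712 grip pts [ 553.03897028 -290.46283456  157.        ] [ 532.9262224 -163.1436697  157.       ]
 side px ball,pin [[332.9190455661648, 148.77709999030887], [308.4985107592695, 162.9105924701665]] top screws
bottleA [491. 485. 190.]
bottleB [733. -15. 190.]
cup [612.  11.  85.]
tin [525.  12.  45.]
tip [397.  47.   6.]
hand [ 391. -124.   15.]
spare [ 512. -428.  110.]
redball [199. 398. 140.]
redclamp [271. 252. 162.]
redgripend [277. 427. 140.]
purpball [ 193. -142.  140.]
purpclamp [ 258. -295.  162.]
```

```bash
cat >> h.py <<'E'
from scipy.spatial.transform import Rotation as Ro
def st():
    o=ctrl.get_obs(); return o,Ro.from_rotvec(o['orientation']).as_matrix()
def tgt(p,yaw):
    """remaining shift (tool mm) and turn (tool deg) to position p, tool x down, tool y at world yaw deg"""
    o,R=st(); y=np.array([np.cos(np.radians(yaw)),np.sin(np.radians(yaw)),0]); x=np.array([0,0,-1.])
    Rt=np.column_stack([x,y,np.cross(x,y)])
    print('t',round(o['t'],2),'pos',o['ee_pos'].round(1),'F',o['ft_force'].round(1),'w',round(o['width'],1),'q',o['qpos'].round(2))
    print('ty yaw',np.degrees(np.arctan2(R[1,1],R[0,1])).round(1),'shift',(R.T@(np.array(p)-o['ee_pos'])).round(1),'turn',np.degrees(Ro.from_matrix(R.T@Rt).as_rotvec()).round(1))
E
python3 - <<'E'
from h import *
o,R=st(); print(R.round(3))
def stand(pin,yaw,sg):
    c,s=np.cos(np.radians(yaw)),np.sin(np.radians(yaw)); X=np.array([c,s]);Y=np.array([-s,c])
    O=np.array(pin)+32*X+sg*41*Y
    for n,x,y in(('padin',-36,44),('padrest',-70.3,35),('fing far',-125,39),('fing contact~',-88,39),('fing stop',-36-13.5,39)): print(n,(O+x*X+sg*y*Y).round(1))
    print('O',O,'X',X)
stand((507.5,176.5),-5.6,1); stand((498.7,-169.8),10.4,-1)
tgt([430,260,225],-5.6); tgt([430,260,225],174.4)
E
```

```text
[[-0.     0.308 -0.951]
 [ 0.001 -0.951 -0.308]
 [-1.    -0.001 -0.   ]]
padin [511.8 261.5]
padrest [476.8 255.9]
fing far [422.8 265.2]
fing contact~ [459.6 261.6]
fing stop [497.9 257.8]
O [543.34817569 214.18167061] X [ 0.9952274 -0.0975829]
padin [ 510.1 -254.1]
padrest [ 474.7 -251.5]
fing far [ 421.7 -265.3]
fing contact~ [ 458.1 -258.6]
fing stop [ 495.9 -251.6]
O [ 537.57557202 -204.34981766] X [0.98357147 0.18051915]
t 0.1 pos [ 192.2 -594.2  222. ] F [-0.2  0.4  0.7] w 88.0 q [-1.28  0.42  1.63  0.    1.09 -0.02]
ty yaw -72.1 shift [  -2.  -739.6 -489.1] turn [-66.5  -0.    0.1]
t 0.1 pos [ 192.2 -594.2  222. ] F [-0.2  0.4  0.7] w 88.0 q [-1.28  0.42  1.63  0.    1.09 -0.02]
ty yaw -72.1 shift [  -2.  -739.6 -489.1] turn [1.135e+02 1.000e-01 1.000e-01]
```

>>> {"name": "carry_out", "arguments": {
  "commands": [
    [0,-0.008,-0.055,-5.5,0,0],
    [0,-0.008,-0.055,-5.5,0,0],
    [0,-0.008,-0.055,-5.5,0,0],
    [0,-0.008,-0.055,-5.5,0,0],
    [0,-0.008,-0.055,-5.5,0,0],
    [0,-0.008,-0.055,-5.5,0,0],
    [0,-0.008,-0.055,-5.5,0,0],
    [0,-0.008,-0.055,-5.5,0,0]
  ],
  "grip": 1
}}

```text
t: 1.1
ee_pos: [500.2, -276.3, 219.3]
orientation: [1.549, 0.951, -1.55]
ft_force: [0.8, -0.3, 0.7]
width: 11.2
```

```bash
python3 -c "
from h import *
tgt([422,265,225],-5.6)"
```

```text
t 1.1 pos [ 500.2 -276.3  219.3] F [ 0.8 -0.3  0.7] w 11.2 q [-0.53  0.35  1.75  0.    1.04 -0.05]
ty yaw -27.1 shift [  -3.8 -316.2 -446.3] turn [-21.5  -0.1   0.2]
```

>>> {"name": "carry_out", "arguments": {
  "commands": [
    [-0.002,-0.032,-0.045,-5.4,0,0],
    [-0.001,-0.028,-0.047,-5.4,0,0],
    [0,-0.023,-0.05,-5.4,0,0],
    [0,-0.018,-0.052,-5.3,0,0],
    [0,-0.013,-0.053,0,0,0],
    [0,-0.013,-0.053,0,0,0],
    [0,-0.013,-0.053,0,0,0],
    [0,-0.013,-0.053,0,0,0]
  ],
  "grip": 1
}}

```text
t: 2.1
ee_pos: [429.7, 170.5, 222.8]
orientation: [1.272, 1.173, -1.271]
ft_force: [0.6, -1.0, 0.7]
width: -0.1
```

```bash
python3 -c "
from h import *
tgt([422,265,225],-5.6)"
```

```text
t 2.1 pos [429.7 170.5 222.8] F [ 0.6 -1.   0.7] w -0.1 q [0.35 0.18 1.98 0.01 0.98 0.43]
ty yaw -4.8 shift [ -1.8 -15.6 -93.6] turn [ 0.8 -0.2  0.2]
```

>>> {"name": "carry_out", "arguments": {
  "commands": [
    [0,-0.008,-0.048,0.4,0,0],
    [0,-0.007,-0.045,0.4,0,0],
    [0,0,0,0,0,0],
    [0.035,0,0,0,0,0],
    [0.035,0,0,0,0,0],
    [0.03,0,0,0,0,0],
    [0,0,0,0,0,0]
  ]
}}

```text
t: 2.98
ee_pos: [420.4, 267.7, 120.4]
orientation: [1.277, 1.168, -1.278]
ft_force: [0.2, 0.3, -0.3]
width: 0.8
```

```bash
python3 -c "
from h import *
tgt([459.6,261.6,124],-5.6)
img('top','top2.png')
d=img('side'); c=d['pixels'][150:340,150:420]; cv2.imwrite('pics/side2.png',cv2.resize(c,None,fx=2.8,fy=2.8,interpolation=3))
"
```

```text
t 2.98 pos [420.4 267.7 120.4] F [ 0.2  0.3 -0.3] w 0.8 q [0.54 0.4  1.98 0.01 0.77 0.63]
ty yaw -5.3 shift [-3.7 39.6  2.4] turn [ 0.3 -0.1  0.2]
```

View pics/side2.png

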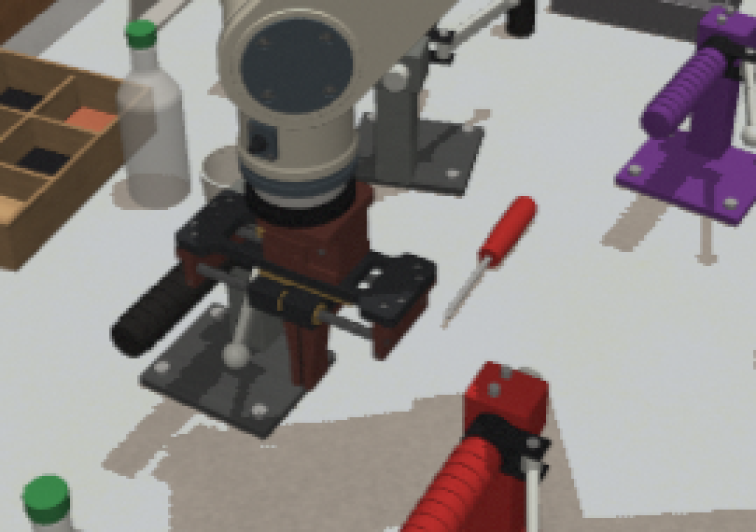

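>>> {"name": "carry_out", "arguments": {
  "commands": [
    [-0.004,0.01,0.002,0.3,0,0],
    [0,0.01,0,0,0,0],
    [0,0.008,0,0,0,0],
    [0,0.004,0,0,0,0],
    [0,0.003,0,0,0,0],
    [0,0,0,0,0,0]
  ]
}}

```text
t: 3.82
ee_pos: [461.9, 263.7, 130.8]
orientation: [1.291, 1.162, -1.273]
ft_force: [1.0, 0.7, 0.2]
width: 0.5
```

```bash
python3 -c "
from h import *
tgt([497.9,257.8,124],-5.6)"
```

```text
t 3.83 pos [461.9 263.7 130.8] F [1.  0.7 0.2] w 0.5 q [0.49 0.41 1.91 0.01 0.81 0.59]
ty yaw -5.7 shift [ 7.  36.4  2.4] turn [-0.1 -0.5 -0.3]
```

>>> {"name": "carry_out", "arguments": {
  "commands": [
    [0.004,0,0.001,0,0,0],
    [0.003,0,0,0,0,0],
    [0,0,0,0,0,0]
  ]
}}

```text
t: 4.2
ee_pos: [461.2, 262.6, 122.9]
orientation: [1.29, 1.163, -1.273]
ft_force: [-0.0, 1.1, 0.9]
width: 0.5
```

>>> {"name": "carry_out", "arguments": {
  "commands": [
    [0,0.004,0,0,0,0],
    [0,0.004,0,0,0,0]
  ]
}}

```text
t: 4.45
ee_pos: [468.1, 261.8, 122.6]
orientation: [1.288, 1.164, -1.275]
ft_force: [-2.5, 0.7, -1.0]
width: 0.6
```

>>> {"name": "carry_out", "arguments": {
  "commands": [
    [0,0.004,0,0,0,0],
    [0,0.004,0,0,0,0]
  ]
}}

```text
t: 4.7
ee_pos: [475.9, 261.1, 122.4]
orientation: [1.287, 1.165, -1.276]
ft_force: [-3.2, 3.3, 0.8]
width: 0.6
```

```bash
python3 -c "
from h import *
tgt([497.9,257.8,124],-5.6)"
```

```text
t 4.7 pos [475.9 261.1 122.4] F [-3.2  3.3  0.8] w 0.6 q [0.48 0.44 1.88 0.01 0.81 0.57]
ty yaw -5.6 shift [-1.5 22.2  1.1] turn [-0.  -0.4 -0.1]
```

>>> {"name": "carry_out", "arguments": {
  "commands": [
    [0,0.004,0,0,0,0],
    [0,0.004,0,0,0,0],
    [0,0.004,0,0,0,0]
  ]
}}

```text
t: 5.08
ee_pos: [487.8, 260.3, 122.3]
orientation: [1.287, 1.167, -1.278]
ft_force: [-5.3, 3.5, 1.0]
width: 0.5
```

>>> {"name": "carry_out", "arguments": {
  "commands": [
    [0,0.002,0,0,0,0],
    [0,0.002,0,0,0,0]
  ]
}}

```text
t: 5.32
ee_pos: [491.6, 260.5, 122.2]
orientation: [1.287, 1.168, -1.279]
ft_force: [-4.9, 4.1, 0.6]
width: 0.3
```

>>> {"name": "carry_out", "arguments": {
  "commands": [
    [0,0.001,0,0,0,0],
    [0,0.001,0,0,0,0]
  ]
}}

```text
t: 5.58
ee_pos: [493.2, 260.7, 122.2]
orientation: [1.287, 1.17, -1.28]
ft_force: [-5.7, 3.0, 1.3]
width: 0.5
```

>>> {"name": "carry_out", "arguments": {
  "commands": [
    [0,0.001,0,0,0,0],
    [0,0.001,0,0,0,0]
  ]
}}

```text
t: 5.82
ee_pos: [494.7, 260.8, 122.2]
orientation: [1.286, 1.171, -1.281]
ft_force: [-6.0, 2.5, 3.0]
width: 0.2
```

>>> {"name": "carry_out", "arguments": {
  "commands": [
    [0,0.001,0,0,0,0],
    [0,0.001,0,0,0,0]
  ]
}}

```text
t: 6.08
ee_pos: [496.0, 260.8, 122.3]
orientation: [1.285, 1.173, -1.283]
ft_force: [-5.6, 2.5, 2.0]
width: 0.5
```

>>> {"name": "carry_out", "arguments": {
  "commands": [
    [0,0.001,0,0,0,0],
    [0,0.001,0,0,0,0]
  ]
}}

```text
t: 6.32
ee_pos: [497.3, 260.8, 122.3]
orientation: [1.284, 1.174, -1.284]
ft_force: [-6.4, 4.0, 2.5]
width: 0.5
```

>>> {"name": "carry_out", "arguments": {
  "commands": [
    [0,0.001,0,0,0,0],
    [0,0.001,0,0,0,0]
  ]
}}

```text
t: 6.58
ee_pos: [498.5, 260.9, 122.3]
orientation: [1.283, 1.176, -1.286]
ft_force: [-5.9, 2.8, 2.9]
width: 0.5
```

>>> {"name": "carry_out", "arguments": {
  "commands": [
    [0,0.001,0,0,0,0],
    [0,0.001,0,0,0,0]
  ]
}}

```text
t: 6.82
ee_pos: [499.5, 260.9, 122.3]
orientation: [1.282, 1.177, -1.288]
ft_force: [-6.2, 3.5, 2.8]
width: 0.4
```

```bash
python3 -c "
from h import *
tgt([497.9,257.8,124],-5.6)
"
```

```text
t 6.83 pos [499.5 260.9 122.3] F [-6.2  3.5  2.8] w 0.4 q [0.45 0.47 1.83 0.02 0.85 0.54]
ty yaw -5.7 shift [-1.7 -1.4  3.2] turn [-0.1 -0.5  0.8]
```

>>> {"name": "carry_out", "arguments": {
  "commands": [
    [0,0.001,0,0,0,0],
    [0,0.001,0,0,0,0]
  ]
}}

```text
t: 7.08
ee_pos: [500.5, 260.9, 122.3]
orientation: [1.281, 1.179, -1.29]
ft_force: [-5.7, 3.3, 3.1]
width: 0.4
```

>>> {"name": "carry_out", "arguments": {
  "commands": [
    [0,0.001,0,0,0,0],
    [0,0.001,0,0,0,0]
  ]
}}

```text
t: 7.32
ee_pos: [501.4, 260.9, 122.2]
orientation: [1.28, 1.181, -1.293]
ft_force: [-6.3, 1.9, 2.4]
width: 0.4
```

```bash
python3 -c "
from h import *
tgt([497.9,257.8,124],-5.6)
d=img('side'); c=d['pixels'][180:310,180:320]; a=cv2.resize(c,None,fx=4,fy=4,interpolation=3)
cv2.imwrite('pics/c3.png',a)
"
```

```text
t 7.33 pos [501.4 260.9 122.2] F [-6.3  1.9  2.4] w 0.4 q [0.45 0.48 1.82 0.02 0.85 0.53]
ty yaw -5.7 shift [-1.7 -3.2  3.4] turn [-0.1 -0.4  1.1]
```

View pics/c3.png

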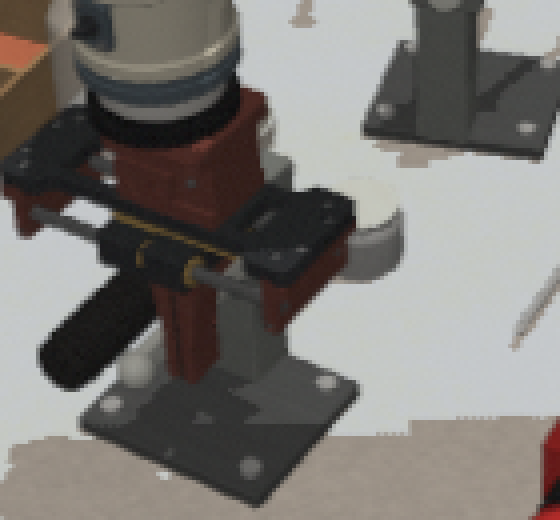

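```bash
python3 -c "
from h import *
import pickle
s=pickle.load(open('side.pkl','rb'))
c=np.cos(np.radians(-5.6));n=np.sin(np.radians(-5.6));X=np.array([c,n]);Y=np.array([-n,c]);O=np.array([543.35,214.2])
for a in (0.42,.36,.3,.2,.1,0):
  b=.42-a; q=O+(-32-115*np.sin(b))*X+(-41+115*np.cos(b))*Y; print(a,q.round(1),((proj(s,[*q,140])[0]-180+.5)*4).round(0))
"
```

```text
0.42 [518.7 291. ] [136. 369.]
0.36 [511.8 291.4] [147. 373.]
0.3 [504.9 291.5] [158. 377.]
0.2 [493.5 290.7] [178. 382.]
0.1 [482.2 288.7] [200. 386.]
0 [471.1 285.6] [221. 388.]
```

>>> {"name": "carry_out", "arguments": {
  "commands": [
    [0,0.002,0,0,0,0],
    [0,0.002,0,0,0,0]
  ]
}}

```text
t: 7.62
ee_pos: [503.5, 260.7, 122.1]
orientation: [1.278, 1.184, -1.297]
ft_force: [-10.7, 5.1, 5.2]
width: 0.3
```

>>> {"name": "carry_out", "arguments": {
  "commands": [
    [0,0.002,0,0,0,0],
    [0,0.002,0,0,0,0]
  ]
}}

```text
t: 7.88
ee_pos: [503.3, 260.7, 122.1]
orientation: [1.274, 1.19, -1.305]
ft_force: [-12.6, 4.6, 7.2]
width: 0.3
```

>>> {"name": "carry_out", "arguments": {
  "commands": [
    [0,0.0015,0,0,0,0.2],
    [0,0.0015,0,0,0,0.2],
    [0,0.0015,0,0,0,0.2],
    [0,0.0015,0,0,0,0.2]
  ]
}}

```text
t: 8.38
ee_pos: [503.2, 260.7, 122.2]
orientation: [1.274, 1.187, -1.306]
ft_force: [-10.1, 2.8, 5.3]
width: 0.2
```

>>> {"name": "carry_out", "arguments": {
  "commands": [
    [0,0.0015,0,0,0,0.2],
    [0,0.0015,0,0,0,0.2],
    [0,0.0015,0,0,0,0.2],
    [0,0.0015,0,0,0,0.2]
  ]
}}

```text
t: 8.88
ee_pos: [503.2, 260.6, 122.2]
orientation: [1.274, 1.184, -1.307]
ft_force: [-10.4, 3.0, 5.2]
width: 0.3
```

>>> {"name": "carry_out", "arguments": {
  "commands": [
    [0,0.0015,0,0,0,0.2],
    [0,0.0015,0,0,0,0.2],
    [0,0.0015,0,0,0,0.2],
    [0,0.0015,0,0,0,0.2]
  ]
}}

```text
t: 9.38
ee_pos: [503.2, 260.6, 122.1]
orientation: [1.275, 1.181, -1.307]
ft_force: [-9.6, 3.2, 5.4]
width: 0.3
```

>>> {"name": "carry_out", "arguments": {
  "commands": [
    [0,0.0015,0,0,0,0.2],
    [0,0.0015,0,0,0,0.2],
    [0,0.0015,0,0,0,0.2],
    [0,0.0015,0,0,0,0.2]
  ]
}}

```text
t: 9.88
ee_pos: [503.3, 260.5, 122.1]
orientation: [1.275, 1.177, -1.308]
ft_force: [-9.7, 4.2, 4.9]
width: 0.3
```

```bash
python3 -c "
from h import *
tgt([497.9,257.8,124],-5.6)
d=img('side'); c=d['pixels'][180:310,180:320]; a=cv2.resize(c,None,fx=4,fy=4,interpolation=3)
cv2.imwrite('pics/c4.png',a)
"
```

```text
t 9.88 pos [503.3 260.5 122.1] F [-9.7  4.2  4.9] w 0.3 q [0.45 0.48 1.81 0.02 0.87 0.54]
ty yaw -6.1 shift [-1.7 -5.1  3.3] turn [-0.5  0.   1.6]
```

View pics/c4.png

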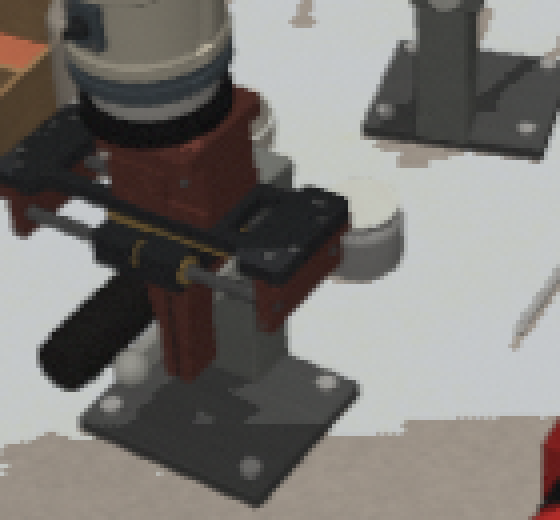

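Ball now at about (131,366) in the crop. It has stayed there at about 11 N for 2.2 s, so the lever is at its stop. I'll release it.

>>> {"name": "carry_out", "arguments": {
  "commands": [
    [0,-0.006,0,0,0,0],
    [0,-0.008,0,0,0,0.4],
    [0,-0.01,0,0,0,0.4],
    [0,-0.01,0,0,0,0.4],
    [0,-0.01,0,0,0,0.4],
    [0,-0.01,0,0,0,0],
    [0,-0.01,0,0,0,0],
    [0,-0.006,0,0,0,0]
  ]
}}

```text
t: 10.92
ee_pos: [431.7, 267.1, 123.5]
orientation: [1.287, 1.152, -1.286]
ft_force: [-0.1, 0.5, -0.4]
width: 0.4
```

```bash
python3 -c "
from h import *
tgt([430,264,225],-5.6)
d=img('side'); c=d['pixels'][180:310,180:320]; a=cv2.resize(c,None,fx=4,fy=4,interpolation=3)
cv2.imwrite('pics/c5.png',a)
"
```

```text
t 10.93 pos [431.7 267.1 123.5] F [-0.1  0.5 -0.4] w 0.4 q [ 0.53  0.4   1.96 -0.01  0.78  0.64]
ty yaw -6.1 shift [-101.5   -1.     3.5] turn [-0.5  0.1 -0.2]
```

View pics/c5.png

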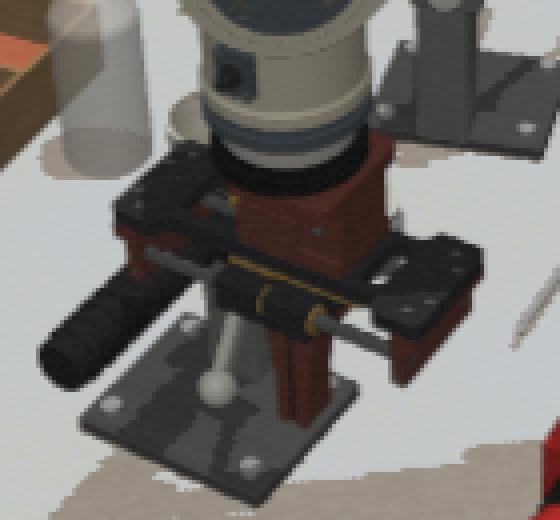

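The ball is back at about (217,386), which is the rest position, with no force on the tool. Next I go up and across to the right lever.

>>> {"name": "carry_out", "arguments": {
  "commands": [
    [-0.035,0,0,0,0,0],
    [-0.035,0,0,0,0,0],
    [-0.025,0,0,0,0,0],
    [0,0,0.04,-4,0,0],
    [0,0,0.05,-4,0,0],
    [0,0.003,0.05,-4,0,0],
    [0,0.003,0.05,-4,0,0],
    [0,0,0.05,0,0,0]
  ]
}}

```text
t: 11.98
ee_pos: [449.9, 26.6, 223.7]
orientation: [1.072, 1.285, -1.063]
ft_force: [0.0, 0.5, -0.1]
width: 0.5
```

```bash
python3 -c "
from h import *
tgt([415,-266,222],10.4)"
```

```text
t 11.97 pos [449.9  26.6 223.7] F [ 0.   0.5 -0.1] w 0.5 q [ 0.03  0.16  2.01 -0.    0.97 -0.15]
ty yaw 10.8 shift [  1.6 -89.3 280.9] turn [ 0.4  0.2 -0.5]
```

>>> {"name": "carry_out", "arguments": {
  "commands": [
    [0,-0.016,0.05,0,0,0],
    [0,-0.016,0.05,0,0,0],
    [0,-0.016,0.05,0,0,0],
    [0,-0.016,0.05,0,0,0],
    [0,-0.014,0.045,0,0,0],
    [0,-0.005,0.018,0,0,0],
    [0,0,0,0,0,0]
  ]
}}

```text
t: 12.85
ee_pos: [418.4, -260.5, 225.4]
orientation: [1.077, 1.275, -1.064]
ft_force: [-0.3, -0.7, -0.1]
width: 0.8
```

```bash
python3 -c "
from h import *
tgt([422,-266,124],10.4)"
```

```text
t 12.85 pos [ 418.4 -260.5  225.4] F [-0.3 -0.7 -0.1] w 0.8 q [-0.58  0.22  1.92  0.01  0.98 -0.77]
ty yaw 10.5 shift [101.5   1.    5.4] turn [ 0.1  0.4 -0.9]
```

>>> {"name": "carry_out", "arguments": {
  "commands": [
    [0,0,0.005,0,0,-0.5],
    [0.035,0,0,0,0,0],
    [0.035,0,0,0,0,0],
    [0.028,0,0,0,0,0],
    [0,0,0,0,0,0]
  ]
}}

```text
t: 13.48
ee_pos: [422.7, -262.9, 126.2]
orientation: [1.068, 1.281, -1.066]
ft_force: [0.7, -0.5, 0.4]
width: 0.7
```

```bash
python3 -c "
from h import *
tgt([495.9,-251.6,124],10.4)"
```

```text
t 13.47 pos [ 422.7 -262.9  126.2] F [ 0.7 -0.5  0.4] w 0.7 q [-0.58  0.38  1.98 -0.    0.77 -0.77]
ty yaw 10.8 shift [ 2.8 74.   2.7] turn [ 0.4  0.5 -0.5]
```

>>> {"name": "carry_out", "arguments": {
  "commands": [
    [0.002,0.01,0.002,0.4,0,0],
    [0.001,0.01,0,0,0,0],
    [0.001,0.006,0,0,0,0],
    [0,0,0,0,0,0]
  ]
}}

```text
t: 13.98
ee_pos: [453.6, -260.2, 125.8]
orientation: [1.071, 1.272, -1.068]
ft_force: [1.6, 0.6, -0.7]
width: 0.6
```

```bash
python3 -c "
from h import *
tgt([495.9,-251.6,124],10.4)"
```

```text
t 13.97 pos [ 453.6 -260.2  125.8] F [ 1.6  0.6 -0.7] w 0.6 q [-0.54  0.41  1.93 -0.    0.78 -0.73]
ty yaw 10.5 shift [ 2.4 43.1 -0.7] turn [ 0.1  0.7 -0.7]
```

>>> {"name": "carry_out", "arguments": {
  "commands": [
    [0.001,0.004,0,0,0,0],
    [0.001,0.004,0,0,0,0],
    [0,0.004,0,0,0,0],
    [0,0.004,0,0,0,0]
  ]
}}

```text
t: 14.48
ee_pos: [468.6, -257.3, 123.9]
orientation: [1.071, 1.274, -1.07]
ft_force: [-2.4, -1.5, 0.1]
width: 0.2
```

>>> {"name": "carry_out", "arguments": {
  "commands": [
    [0,0.004,0,0,0,0],
    [0,0.004,0,0,0,0],
    [0,0.004,0,0,0,0]
  ]
}}

```text
t: 14.85
ee_pos: [480.1, -255.2, 123.6]
orientation: [1.07, 1.276, -1.072]
ft_force: [-4.4, -2.6, 0.6]
width: 0.4
```

>>> {"name": "carry_out", "arguments": {
  "commands": [
    [0,0.003,0,0,0,0],
    [0,0.003,0,0,0,0]
  ]
}}

```text
t: 15.1
ee_pos: [485.9, -254.4, 123.4]
orientation: [1.069, 1.277, -1.073]
ft_force: [-4.5, -4.5, -0.4]
width: 0.8
```

```bash
python3 -c "
from h import *
tgt([495.9,-251.6,124],10.4)"
```

```text
t 15.1 pos [ 485.9 -254.4  123.4] F [-4.5 -4.5 -0.4] w 0.8 q [-0.5   0.45  1.88 -0.01  0.81 -0.68]
ty yaw 10.5 shift [-0.5 10.4 -0.9] turn [ 0.1  0.7 -0.4]
```

>>> {"name": "carry_out", "arguments": {
  "commands": [
    [0,0.002,0,0,0,0.1],
    [0,0.002,0,0,0,0.1],
    [0,0.002,0,0,0,0.1],
    [0,0.002,0,0,0,0.1]
  ]
}}

```text
t: 15.6
ee_pos: [493.2, -254.3, 123.4]
orientation: [1.07, 1.273, -1.07]
ft_force: [-5.1, -4.0, 1.5]
width: 0.4
```

>>> {"name": "carry_out", "arguments": {
  "commands": [
    [0,0.0015,0,0,0,0.1],
    [0,0.0015,0,0,0,0.1]
  ]
}}

```text
t: 15.85
ee_pos: [495.5, -254.2, 123.3]
orientation: [1.071, 1.272, -1.068]
ft_force: [-5.6, -3.2, 0.9]
width: 0.2
```

>>> {"name": "carry_out", "arguments": {
  "commands": [
    [0,0.0015,0,0,0,0.1],
    [0,0.0015,0,0,0,0.1]
  ]
}}

```text
t: 16.1
ee_pos: [497.8, -254.0, 123.3]
orientation: [1.071, 1.271, -1.067]
ft_force: [-6.0, -3.4, 1.4]
width: 0.7
```

>>> {"name": "carry_out", "arguments": {
  "commands": [
    [0,0.0015,0,0,0,0.1],
    [0,0.0015,0,0,0,0.1]
  ]
}}

```text
t: 16.35
ee_pos: [499.9, -253.8, 123.3]
orientation: [1.072, 1.271, -1.066]
ft_force: [-5.7, -3.0, 2.0]
width: 0.6
```

>>> {"name": "carry_out", "arguments": {
  "commands": [
    [0,0.0015,0,0,0,0.1],
    [0,0.0015,0,0,0,0.1]
  ]
}}

```text
t: 16.6
ee_pos: [501.6, -253.5, 123.3]
orientation: [1.072, 1.271, -1.065]
ft_force: [-7.3, -5.1, 2.9]
width: 0.8
```

>>> {"name": "carry_out", "arguments": {
  "commands": [
    [0,0.0015,0,0,0,0.1],
    [0,0.0015,0,0,0,0.1]
  ]
}}

```text
t: 16.85
ee_pos: [502.0, -253.4, 123.2]
orientation: [1.071, 1.273, -1.065]
ft_force: [-11.3, -5.3, 5.5]
width: 0.1
```

>>> {"name": "carry_out", "arguments": {
  "commands": [
    [0,0.0015,0,0,0,0.1],
    [0,0.0015,0,0,0,0.1]
  ]
}}

```text
t: 17.1
ee_pos: [502.0, -253.4, 123.3]
orientation: [1.069, 1.276, -1.066]
ft_force: [-8.7, -5.3, 5.7]
width: 0.3
```

>>> {"name": "carry_out", "arguments": {
  "commands": [
    [0,0.0015,0,0,0,0.2],
    [0,0.0015,0,0,0,0.2],
    [0,0.0015,0,0,0,0.2],
    [0,0.0015,0,0,0,0.2],
    [0,0.0015,0,0,0,0.2],
    [0,0.0015,0,0,0,0.2],
    [0,0.0015,0,0,0,0.2]
  ]
}}

```text
t: 17.98
ee_pos: [502.0, -253.4, 123.2]
orientation: [1.07, 1.279, -1.059]
ft_force: [-9.7, -5.4, 4.1]
width: 0.4
```

```bash
python3 -c "
from h import *
tgt([495.9,-251.6,124],10.4)
img('top','t6.png')
d=img('side'); c=d['pixels'][90:230,250:390]; a=cv2.resize(c,None,fx=4,fy=4,interpolation=3)
cv2.imwrite('pics/c6.png',a)
c=np.cos(np.radians(10.4));n=np.sin(np.radians(10.4));X=np.array([c,n]);Y=np.array([-n,c]);O=np.array([537.6,-204.35])
for a in (0.42,.36,.3,0):
  b=.42-a; q=O+(-32-115*np.sin(b))*X-(-41+115*np.cos(b))*Y; print(a,q.round(1),((proj(d,[*q,140])[0]-[250,90]+.5)*4).round(0))
"
```

```text
t 17.98 pos [ 502.  -253.4  123.2] F [-9.7 -5.4  4.1] w 0.4 q [-0.49  0.46  1.85  0.    0.82 -0.69]
ty yaw 11.0 shift [-0.9 -5.6 -2.9] turn [ 0.6  0.4 -0.8]
0.42 [ 519.5 -282.9] [270. 223.]
0.36 [ 512.7 -284. ] [280. 225.]
0.3 [ 505.8 -284.6] [289. 226.]
0 [ 471.6 -281.5] [333. 238.]
```

>>> {"name": "carry_out", "arguments": {
  "commands": [
    [0,0.0015,0,0,0,0.2],
    [0,0.0015,0,0,0,0.2],
    [0,0.0015,0,0,0,0.2],
    [0,0.0015,0,0,0,0.2],
    [0,0.0015,0,0,0,0.2],
    [0,0.0015,0,0,0,0.2]
  ]
}}

```text
t: 18.82
ee_pos: [502.1, -253.3, 123.2]
orientation: [1.071, 1.28, -1.053]
ft_force: [-10.6, -4.0, 5.0]
width: 0.6
```

View pics/c6.png

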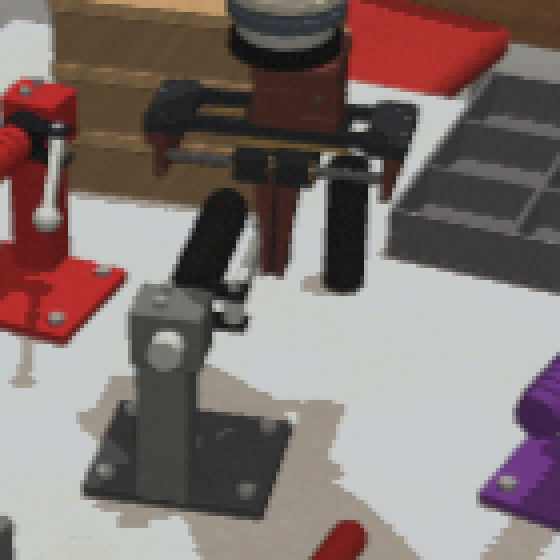

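The lever, at about (240,255), lies parallel to the grip with a gap. The tool has held still for 2.2 s at about 11 N. I'll release it.

>>> {"name": "carry_out", "arguments": {
  "commands": [
    [0,-0.006,0,0,0,0],
    [0,-0.008,0,0,0,0],
    [0,-0.01,0,0,0,0],
    [0,-0.01,0,0,0,0],
    [0,-0.01,0,0,0,0],
    [0,-0.01,0,0,0,0],
    [0,-0.01,0,0,0,0],
    [0,-0.006,0,0,0,0]
  ]
}}

```text
t: 19.82
ee_pos: [431.0, -266.5, 122.6]
orientation: [1.073, 1.28, -1.052]
ft_force: [0.2, 1.6, 0.6]
width: 0.7
```

>>> {"name": "carry_out", "arguments": {
  "commands": [
    [-0.035,0,0,0,0,0],
    [-0.035,0,0,0,0,0],
    [-0.025,0,0,0,0,0],
    [0,-0.02,0.04,0,0,0],
    [0,-0.02,0.05,0,0,0],
    [0,-0.01,0.05,0,0,0],
    [0,-0.01,0.05,0,0,0],
    [0,0,0,0,0,0]
  ]
}}

```text
t: 20.82
ee_pos: [405.7, -472.1, 221.8]
orientation: [1.071, 1.274, -1.051]
ft_force: [0.2, -0.3, -0.3]
width: 0.4
```

```bash
python3 -c "
from h import *
tgt([430,-264,225],10.4)
img('top','t7.png')"
```

```text
t 20.82 pos [ 405.7 -472.1  221.8] F [ 0.2 -0.3 -0.3] w 0.4 q [-0.89  0.41  1.65  0.02  1.06 -1.09]
ty yaw 11.2 shift [  -3.4   64.4 -199.4] turn [ 0.8  0.5 -1.3]
```

View pics/t7.png

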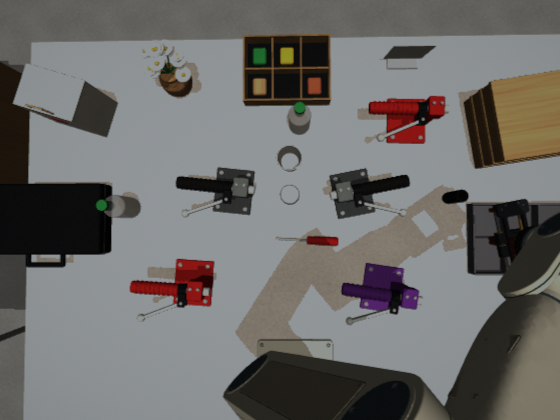

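The balls are back at (185,213) and (403,212), the same as in the first picture. The bottles, cup, tin, screwdriver and spare grip have not moved, and the arm is clear. I'll hand the job in.

```bash
python3 -c "
from h import *
print(ctrl.close_job())"
```

```text
the job is handed in; nothing more can be done
None
```

I pressed the left lever and then the right one against their stops with the backs of the closed fingers, held each for about 2.2 s, and let both come back out. The job was handed in at about 21 s.

- **Stops:** The tool stopped moving at x ≈ 503 mm for the left lever and 502 mm for the right, with readings of about 9–15 N during the holds. These points were about 5–6 mm further in than I had worked out from the images. The camera put the left lever at or very near its full 0.42 rad.
- **Right lever while pressed:** Its ball was partly hidden in the picture. That stop rests on the force rise, the halted motion and the lever lying along the grip with a gap.
- **Final picture:** Both levers are back at their starting pixel positions. The bottles, cup, tin, spare grip and screwdriver look unmoved, and the arm is clear with no force on it.
- **Early drift:** On the first approach the tool rose about 7 mm too high. I corrected that before it touched the lever.

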